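# Restock the coffee box

## Robot

A 7-joint arm with a two-finger parallel gripper is mounted at the origin on a cart in front of the work surface, level with it; the furniture and walls round the work are solid. World frame = base frame: x ahead of the robot, y to its left, z up, the work surface at z = 0. Lengths are in mm, angles in rad, forces in N, time in s.
With the tool pointing down it reaches from about 400 to 875 mm from the base axis. Payload 6.5 kg.
Tool frame: the origin (TCP) lies at the very end of the fingers, on their centre line; the grasp point (between the pads) lies 19 mm behind it; z points along the fingers, y is the line along which they close (so a half turn about z gives the same grasp; the last joint's range is limited). The gripper opens to 88 mm and grips with 3 to 60 N. Pads are 18 mm wide; open, the fingers measure 123 mm over their backs; the gripper's body (75 mm by 187 mm) begins 45 mm behind the grasp point.
Start: joints at [-1.345, 0.536, -0.004, 1.538, 0.003, 1.067, -0.071], TCP at [186.985, 622.517, 238.716] pointing down, gripper open.
Joint ranges: [-2.7, 2.7], [-0.37, 2.16], [-1.27, 1.26], [0.24, 2.4], [-1.31, 4.45], [0.19, 1.91], [-2.76, 2.76]. Speed limits (rad/s): [2.39, 2.39, 3.14, 3.14, 3.14, 3.14, 3.14].

## Interface

Orientations are given as a unit quaternion [x, y, z, w].
In Python, from rig import env gives the robot as it stands. The module is installed in compiled form; this text tells all that it offers.
- The arm moves only by the tool apply_moves, never from a script. Its argument "series" is one flat list of numbers, 7 for each row, row after row: the shift along the tool's x, y, z in cm, then the turn, a rotation vector about the tool's x, y, z in degrees, then the finger opening in cm, from 0 to 8.81. In form: [dx, dy, dz, rx, ry, rz, grip, dx, dy, dz, rx, ry, rz, grip, ...]. A call has 1 to 10 rows; each row shifts and turns the commanded pose from where the row before left it, along the tool's axes as they then stand; what a row does not reach is not made up. A row lasts 1/12 s, in which the tool goes at most 41.7 mm and 7.16 degrees, less where a joint would pass 70% of its speed; a pose out of reach is approached as far as the arm can. A call is refused whole if a number of a shift passes 4.17 or a number of a turn 7.16, either way. A call with a gripper value outside its range is refused whole. The fingers move at their own pace and stop on an object; "force" is the grip in N (left out, the last holds). Time passes only in rows, so rows that do not move let the fingers close. It gives the time, the measured TCP pose, the force, the opening and the grip force at its end, in the units of the state.
- env.state(): the state, without advancing time (a new reading comes with each control period).
- env.get_image(name): name is "scene" or "top" or "wrist"; returns a dict with "img" (384x512x3 uint8, blue, green, red), "fx", "fy", "cx", "cy" (pixels), "rvec" (rotation vector, rad) and "tvec" (3), from world to camera coordinates, as OpenCV has them; the wrist camera has in their place "mount" (4x4, takes a point from camera to tool coordinates, whose origin is the TCP and whose axes are the flange's). Camera axes: x right, y down, z forward; pixel columns grow to the right and rows downward; lengths in mm; the calibration is good to about 2 mm. A picture is of the moment at which its call begins: read the wrist's pose just before it. There is no depth.
- env.close_job(): hands the job in; it is judged then, once.
The state is a dict: "time_s": time; "joint_pos": joint angles; "joint_velocities": joint speeds; "joint_torque": joint torques, N m; "eef_pos": TCP position; "tool_rot": TCP orientation; "contact_force": force on the tool from outside, world axes, zero at the start; "moment": the same for the moment, N m; "grip_width": finger opening in mm; "grip_force": force on a finger pad.
Only numpy, scipy, OpenCV 4.12 (cv2) and the standard library are available. Lean on these libraries where they do the work, as an engineer would, in place of code of your own. Each camera call takes 0.05 s, during which the arm holds its last target. There are 200 camera calls.

## Task

The coffee box is meant to hold one carton of each colour (white, yellow, blue) under its top tray, and one of the three is used up. Swing the tray up and back until it rests open, see which colour is missing, and stand a spare carton of that colour upright on the bottom of the empty bay. Then swing the tray back down until it is fully closed, with the timer, teaspoon and bag clip still in it, and leave the other cartons standing and the mug where it is.

Things in the scene. Friction and masses are not known exactly. Their poses are not given: they have to be found in the camera images.
- coffee_box: Sage-grey open-topped base, fixed to the worktop: 142 mm deep (x, from its front to its back), 238 mm wide (y, to its left), 105 mm high, walls 6 mm; origin at the centre of its underside, on the worktop. Inside, three carton bays side by side, lengthwise along x; two hold a carton at the start, any one of them is empty. The closed tray hides them.
- bay_left (a point): Centre of the left bay's bottom, level with the worktop, at box x = 0, y = +68 mm. The bay is 130 mm long (box x), 39 mm wide between two steel fins 45 mm high; a carton seated in it has its centre 49.5 mm above this point. Beside the carton, above the fins, 26 mm or more are free for a finger. Axes as the box's.
- bay_middle (a point): Centre of the middle bay's bottom, level with the worktop, at box x = 0, y = 0 mm. The bay is 130 mm long (box x), 39 mm wide between two steel fins 45 mm high; a carton seated in it has its centre 49.5 mm above this point. Beside the carton, above the fins, 26 mm or more are free for a finger. Axes as the box's.
- bay_right (a point): Centre of the right bay's bottom, level with the worktop, at box x = 0, y = -68 mm. The bay is 130 mm long (box x), 39 mm wide between two steel fins 45 mm high; a carton seated in it has its centre 49.5 mm above this point. Beside the carton, above the fins, 26 mm or more are free for a finger. Axes as the box's.
- tray_swing (a joint): Swing of the tray's arms, rad: 0 closed, 1.92 open at the stop. Parallel arms 105 mm long keep the tray level: at q it has moved 105*(sin(q-1.134)+sin 1.134) mm along box +x (back) and 105*(cos(q-1.134)-cos 1.134) mm up. Let go below q = 1.134 it sinks shut, beyond it falls slowly to the open stop and stays there. Tray with contents: about 0.5 kg.
- tray_handle (a point): Middle of the tray's grip bar: round wood, 14 mm thick, along the box's y, 56 mm free between two upright boards, 51 mm above the tray's floor. Closed it is at box x = -20, y = 0, z = 162 mm; open 169 mm farther back, 30 mm higher. Axes as the box's. The light wooden tray is 142 x 238 mm, its rim 23 mm below the bar's axis.
- white_a_c (a point): carton of coffee pods, matt white with a teal panel, standing on its long narrow edge: 118 mm long, 33 mm thick, 99 mm high, about 0.085 kg, stiff; the point is its centre, 49.5 mm above its underside; own x along the 118 mm length, y through the 33 mm thickness, z up. At the start it stands either in one of the bays of the coffee box, under the tray, or alone on the worktop, right of and behind the box.
- yellow_a_c (a point): carton of coffee pods, matt yellow, standing on its long narrow edge: 118 mm long, 33 mm thick, 99 mm high, about 0.085 kg, stiff; the point is its centre, 49.5 mm above its underside; own x along the 118 mm length, y through the 33 mm thickness, z up. At the start it stands either in one of the bays of the coffee box, under the tray, or alone on the worktop, right of and behind the box.
- blue_a_c (a point): carton of coffee pods, matt navy blue, standing on its long narrow edge: 118 mm long, 33 mm thick, 99 mm high, about 0.085 kg, stiff; the point is its centre, 49.5 mm above its underside; own x along the 118 mm length, y through the 33 mm thickness, z up. At the start it stands either in one of the bays of the coffee box, under the tray, or alone on the worktop, right of and behind the box.
- white_b_c (a point): carton of coffee pods, matt white with a teal panel, standing on its long narrow edge: 118 mm long, 33 mm thick, 99 mm high, about 0.085 kg, stiff; the point is its centre, 49.5 mm above its underside; own x along the 118 mm length, y through the 33 mm thickness, z up. At the start it stands as a spare on the worktop to the left or right of the coffee box, in reach.
- yellow_b_c (a point): carton of coffee pods, matt yellow, standing on its long narrow edge: 118 mm long, 33 mm thick, 99 mm high, about 0.085 kg, stiff; the point is its centre, 49.5 mm above its underside; own x along the 118 mm length, y through the 33 mm thickness, z up. At the start it stands as a spare on the worktop to the left or right of the coffee box, in reach.
- blue_b_c (a point): carton of coffee pods, matt navy blue, standing on its long narrow edge: 118 mm long, 33 mm thick, 99 mm high, about 0.085 kg, stiff; the point is its centre, 49.5 mm above its underside; own x along the 118 mm length, y through the 33 mm thickness, z up. At the start it stands as a spare on the worktop to the left or right of the coffee box, in reach.
- timer_c (a point): White round kitchen timer, 69 mm across, 56 mm high, standing loose in the left half of the tray; the point is 28 mm above its underside.
- teaspoon_c (a point): Steel teaspoon, 132 x 26 x 9 mm, lying loose at the back of the tray; the point is its middle.
- bag_clip_c (a point): Blue plastic bag clip, 72 x 15 x 12 mm, lying loose at the right front of the tray; the point is its middle.
- mug_c (a point): Light blue mug, 90 x 122 x 105 mm, standing on the worktop behind and to the left of the coffee box, a bystander; the point is 50 mm above its underside.
Things that resemble listed ones, but are neither listed nor needed, are in the scene too. Leave any orange look-alike of the part that bears blue_b_c alone.

How it is judged (in metres and radians):
On the way, in this order (a step that is already met when the one before it is completed fails the run):
1. the top tray is swung up and back and rests fully open (value of joint tray_swing above 1.75 rad), for 0.3 s.
2. with the tray open, a carton of the missing colour stands on the bottom of the empty bay, let go, so that the box holds one of each colour (value of joint tray_swing above 1.6 rad and ((x of white_a_c in the frame of coffee_box between -0.02 and 0.02 m and y of white_a_c in the frame of coffee_box between -0.09 and 0.09 m and z of white_a_c in the frame of coffee_box between 0.04 and 0.056 m and angle between white_a_c's own z axis and vertical below 0.12 rad) or (x of white_b_c in the frame of coffee_box between -0.02 and 0.02 m and y of white_b_c in the frame of coffee_box between -0.09 and 0.09 m and z of white_b_c in the frame of coffee_box between 0.04 and 0.056 m and angle between white_b_c's own z axis and vertical below 0.12 rad)) and ((x of yellow_a_c in the frame of coffee_box between -0.02 and 0.02 m and y of yellow_a_c in the frame of coffee_box between -0.09 and 0.09 m and z of yellow_a_c in the frame of coffee_box between 0.04 and 0.056 m and angle between yellow_a_c's own z axis and vertical below 0.12 rad) or (x of yellow_b_c in the frame of coffee_box between -0.02 and 0.02 m and y of yellow_b_c in the frame of coffee_box between -0.09 and 0.09 m and z of yellow_b_c in the frame of coffee_box between 0.04 and 0.056 m and angle between yellow_b_c's own z axis and vertical below 0.12 rad)) and ((x of blue_a_c in the frame of coffee_box between -0.02 and 0.02 m and y of blue_a_c in the frame of coffee_box between -0.09 and 0.09 m and z of blue_a_c in the frame of coffee_box between 0.04 and 0.056 m and angle between blue_a_c's own z axis and vertical below 0.12 rad) or (x of blue_b_c in the frame of coffee_box between -0.02 and 0.02 m and y of blue_b_c in the frame of coffee_box between -0.09 and 0.09 m and z of blue_b_c in the frame of coffee_box between 0.04 and 0.056 m and angle between blue_b_c's own z axis and vertical below 0.12 rad)) and contact force between the fingers and white_a below 0.3 N and contact force between the fingers and yellow_a below 0.3 N and contact force between the fingers and blue_a below 0.3 N and contact force between the fingers and white_b below 0.3 N and contact force between the fingers and yellow_b below 0.3 N and contact force between the fingers and blue_b below 0.3 N), for 0.3 s.
3. the tray is swung down and closed (value of joint tray_swing below 0.05 rad), for 0.2 s.
At the end, for the whole second after the job is handed in: Tray closed (under 0.05 rad) with timer, teaspoon and clip in it; one white, one yellow, one blue carton upright (0.12 rad) in the bays, within 6 mm of the bottom and 20 mm of the box's middle in x; all other cartons upright; mug within 40 mm of its place (value of joint tray_swing below 0.05 rad and ((x of white_a_c in the frame of coffee_box between -0.02 and 0.02 m and y of white_a_c in the frame of coffee_box between -0.09 and 0.09 m and z of white_a_c in the frame of coffee_box between 0.04 and 0.056 m and angle between white_a_c's own z axis and vertical below 0.12 rad) or (x of white_b_c in the frame of coffee_box between -0.02 and 0.02 m and y of white_b_c in the frame of coffee_box between -0.09 and 0.09 m and z of white_b_c in the frame of coffee_box between 0.04 and 0.056 m and angle between white_b_c's own z axis and vertical below 0.12 rad)) and ((x of yellow_a_c in the frame of coffee_box between -0.02 and 0.02 m and y of yellow_a_c in the frame of coffee_box between -0.09 and 0.09 m and z of yellow_a_c in the frame of coffee_box between 0.04 and 0.056 m and angle between yellow_a_c's own z axis and vertical below 0.12 rad) or (x of yellow_b_c in the frame of coffee_box between -0.02 and 0.02 m and y of yellow_b_c in the frame of coffee_box between -0.09 and 0.09 m and z of yellow_b_c in the frame of coffee_box between 0.04 and 0.056 m and angle between yellow_b_c's own z axis and vertical below 0.12 rad)) and ((x of blue_a_c in the frame of coffee_box between -0.02 and 0.02 m and y of blue_a_c in the frame of coffee_box between -0.09 and 0.09 m and z of blue_a_c in the frame of coffee_box between 0.04 and 0.056 m and angle between blue_a_c's own z axis and vertical below 0.12 rad) or (x of blue_b_c in the frame of coffee_box between -0.02 and 0.02 m and y of blue_b_c in the frame of coffee_box between -0.09 and 0.09 m and z of blue_b_c in the frame of coffee_box between 0.04 and 0.056 m and angle between blue_b_c's own z axis and vertical below 0.12 rad)) and z of each of timer_c, teaspoon_c, bag_clip_c in the frame of tray_handle above -0.06 m and horizontal distance between each of timer_c, teaspoon_c, bag_clip_c and tray_handle below 0.135 m and angle between each of white_a_c, yellow_a_c, blue_a_c, white_b_c, yellow_b_c, blue_b_c's own z axis and vertical below 0.12 rad and distance of mug_c from where it was at the start of the episode below 0.04 m); the robot touches nothing.
It fails at once if a carton is knocked over (angle between any of white_a_c, yellow_a_c, blue_a_c, white_b_c, yellow_b_c, blue_b_c's own z axis and vertical above 1 rad).
It fails at once if something drops out of the tray (height (world z) of any of timer_c, teaspoon_c, bag_clip_c below 0.09 m).
It fails at once if the mug is pushed away (distance of mug_c from where it was at the start of the episode above 0.04 m).
It also fails if it takes over 72 s, if anything falls off the work surface, if the arm or the gripper's body presses on something with over 40 N, if the wrist force passes 120 N, or if a joint passes its speed limit or range.

## Working session

There is one attempt and no reset: what is moved stays moved. The work goes in short steps, Python scripts to look and compute and a tool call to move; the robot and the scene stay as the last step left them, time stands still between calls to the robot, and variables do not carry over. Pictures are saved under pics/ and viewed, at most 10 in all, crops included, and the job is handed in when it is done.

Besides the shell and the picture viewer there is one more tool, called after "Call:" by a JSON object that holds its "method" and its "body". apply_moves: Moves the arm, as the interface text tells. Its arguments: {"type":"object","properties":{"series":{"type":"array","items":{"type":"number"}},"force":{"type":"number"}},"required":["series"]}

```bash
mkdir -p pics
cat > h.py <<'E'
import numpy as np, cv2
from rig import env
from scipy.spatial.transform import Rotation as R
def snap(n,f):
    d=env.get_image(n); cv2.imwrite('pics/'+f,d['img']); np.save('pics/'+f+'.npy',d,allow_pickle=True); return d
def ray(d,u,v,z):
    Rm=cv2.Rodrigues(np.array(d['rvec'],float))[0]; t=np.array(d['tvec'],float).ravel()
    c=-Rm.T@t; r=Rm.T@np.array([(u-d['cx'])/d['fx'],(v-d['cy'])/d['fy'],1]); return c+r*(z-c[2])/r[2]
def load(f): return np.load('pics/'+f+'.npy',allow_pickle=True).item()
def proj(d,p): return cv2.projectPoints(np.array(p,float).reshape(-1,1,3),np.array(d['rvec'],float),np.array(d['tvec'],float),np.array([[d['fx'],0,d['cx']],[0,d['fy'],d['cy']],[0,0,1]]),None)[0].reshape(-1,2)
E
python3 - <<'E'
from h import *
a=snap('scene','s0.png');b=snap('top','t0.png')
for d in(a,b):
    Rm=cv2.Rodrigues(np.array(d['rvec'],float))[0];print(-Rm.T@np.array(d['tvec']).ravel(),Rm[2],d['fx'])
s=env.state();print(s)
print(R.from_quat(s['tool_rot']).as_matrix().round(3))
E
```

```text
[ -61.53038    -512.73368539  933.14459525] [ 0.56250178  0.42847451 -0.70710772] 411.08637564962504
[ 387.91617142   -7.28301916 1165.71863301] [ 0.17724307 -0.02204792 -0.98392011] 360.0259904691192
{'time_s': 0.1, 'joint_pos': array([-1.34520042,  0.53708613, -0.00443204,  1.5387105 ,  0.00259263,
        1.06728896, -0.07120048]), 'joint_velocities': array([ 0.00041975, -0.00165754, -0.00194476, -0.00264276,  0.0001586 ,
        0.0018044 ,  0.00021883]), 'joint_torque': array([ 2.21254326e-03, -5.72080994e+01,  9.93528217e-01, -2.52229464e+01,
       -5.62243711e-02,  1.35873401e-02,  5.41741917e-05]), 'eef_pos': array([186.84979158, 622.02217448, 237.95440244]), 'tool_rot': array([ 1.45350252e-01,  9.89379983e-01, -7.41578615e-04, -5.47557597e-05]), 'contact_force': array([-0.74683515, -0.58629421,  0.06407044]), 'moment': array([0.03697136, 0.02332917, 0.00438381]), 'grip_force': 0.0, 'grip_width': 88.30304927585678}
[[-0.958  0.288 -0.   ]
 [ 0.288  0.958 -0.001]
 [-0.    -0.001 -1.   ]]
```

View pics/s0.png

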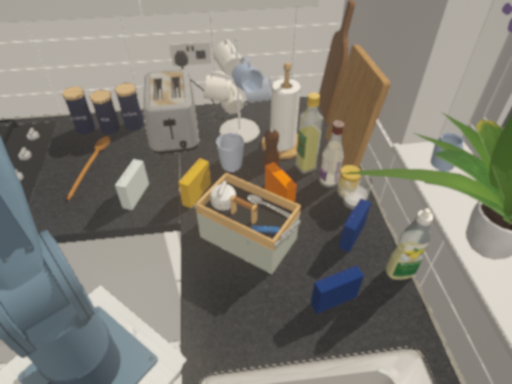

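View pics/t0.png

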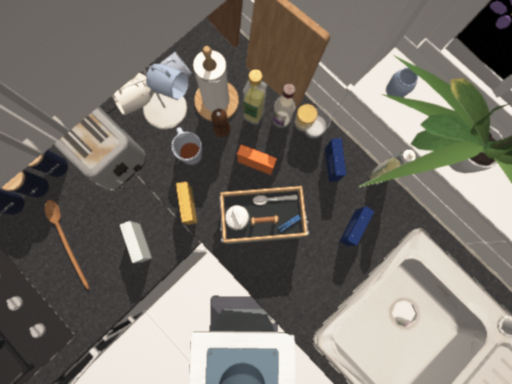

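The top view shows the box at (263,215) with tray, handle bar at about (265,219), timer at (236,217), spoon at (275,200) and clip at (289,223). Cartons: yellow (185,203), white (135,243), blue (336,160) and (357,226), and an orange look-alike (257,158). Blue has both its cartons outside, so blue is the likely missing colour. A close crop will check this.

Run:
```python
from h import *
d=load('t0.png')
c=d['img'][135:255,210:385]; cv2.imwrite('pics/c0.png',cv2.resize(c,None,fx=4.5,fy=4.5,interpolation=cv2.INTER_CUBIC))
```

```text
(no output)
```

View pics/c0.png

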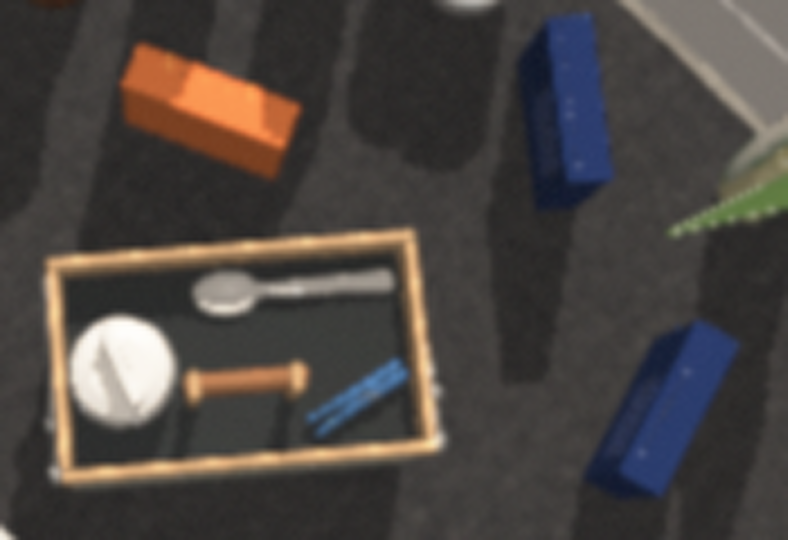

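The crop shows the rim corners (47,260), (415,232), (440,447), (60,480), bar ends (190,385) and (300,375), and two navy cartons with no other dark-blue box-like objects. I'll fit poses next.

```bash
cat >> h.py <<'E'
from scipy.optimize import minimize
def boxpts(x,y,a,L=118,W=33,z0=0,H=99):
    c,s=np.cos(a),np.sin(a)
    return [[x+c*l-s*w,y+s*l+c*w,z] for l in(-L/2,L/2) for w in(-W/2,W/2) for z in(z0,z0+H)]
def fit(views,x0,L=118,W=33,z0=0,H=99):
    def cost(p):
        t=0
        for d,m in views:
            S=8;q=cv2.convexHull((proj(d,boxpts(*p,L,W,z0,H))*S+S/2-.5).astype(np.int32))
            r=np.zeros((384,512),np.uint8); big=cv2.fillConvexPoly(np.zeros((384*4,512*4),np.uint8),(q//2),255)
            r=cv2.resize(big,(512,384),interpolation=cv2.INTER_AREA)/255.
            t+=np.abs(r-m).sum()/m.sum()
        return t
    best=None
    for da in (-.4,0,.4):
        x=np.array(x0,float);x[2]+=da
        r=minimize(cost,x,method='Nelder-Mead',options=dict(initial_simplex=[x,x+[15,0,0],x+[0,15,0],x+[0,0,.2]],xatol=.1,fatol=1e-4))
        if best is None or r.fun<best.fun: best=r
    return best.x.round(3),round(best.fun,3)
def bluemask(d,u,v,rad=45):
    h=cv2.cvtColor(d['img'],cv2.COLOR_BGR2HSV); m=cv2.inRange(h,(108,110,40),(128,255,255))
    n,l,st,ce=cv2.connectedComponentsWithStats(m)
    i=min(range(1,n),key=lambda i:np.hypot(*(ce[i]-[u,v]))+ (1e3 if st[i,4]<100 else 0)); return (l==i).astype(float),st[i]
E
python3 - <<'E'
from h import *
s,t=load('s0.png'),load('t0.png')
P=[ray(t,210+(u+.5)/4.5-.5,135+(v+.5)/4.5-.5,139) for u,v in((47,260),(415,232),(440,447),(60,480))]
P=np.array(P);print(P.round(1)); C=P.mean(0); 
ex=(P[0]+P[1]-P[2]-P[3]);ey=(P[0]+P[3]-P[1]-P[2]);print('box',C.round(1),np.arctan2(ex[1],ex[0]),np.arctan2(-ey[0],ey[1]),np.linalg.norm(ex)/2,np.linalg.norm(ey)/2)
for u,v in((190,385),(300,375)): print('bar',ray(t,210+(u+.5)/4.5-.5,135+(v+.5)/4.5-.5,165).round(1))
for n,(tu,tv),(su,sv) in(('back',(336,160),(354,225)),('front',(357,226),(337,289))):
    mt,a=bluemask(t,tu,tv);ms,b=bluemask(s,su,sv); p=ray(t,tu,tv,60)
    print(n,a,b,fit([(t,mt),(s,ms)],[p[0],p[1],0]),fit([(t,mt)],[p[0],p[1],0]),fit([(s,ms)],[p[0],p[1],0]))
E
```

```text
[[ 563.    72.5  139. ]
 [ 585.8 -164.6  139. ]
 [ 447.7 -179.3  139. ]
 [ 423.4   59.9  139. ]]
box [505.  -52.9 139. ] 0.09771494696997869 0.09847589985246569 139.55582782882666 239.29827700545914
bar [481.8 -20.2 165. ]
bar [489.2 -88.3 165. ]
back [326 138  20  43 614] [340 201  30  50 704] (array([ 6.91671e+02, -2.84702e+02,  1.59000e-01]), np.float64(0.43)) (array([ 6.90677e+02, -2.85877e+02,  4.30000e-02]), np.float64(0.203)) (array([ 6.92835e+02, -2.83667e+02,  1.67000e-01]), np.float64(0.185))
front [341 207  33  38 662] [ 312  266   51   47 1441] (array([ 479.77 , -346.788,   -0.494]), np.float64(0.26)) (array([ 479.316, -347.478,   -0.529]), np.float64(0.132)) (array([ 4.81074e+02, -3.46709e+02, -4.23000e-01]), np.float64(0.096))
```

```bash
cat >> h.py <<'E'
def arc(target_xy,az_y_deg,n):
    "constant rows (dx,dy cm, rz deg) bringing tool to target with tool y at azimuth"
    s=env.state();M=R.from_quat(s['tool_rot']).as_matrix();p=s['eef_pos']
    a0=np.arctan2(M[1,1],M[0,1]);dr=-(np.radians(az_y_deg)-a0);dr=(dr+np.pi)%(2*np.pi)-np.pi
    A=np.zeros((2,2))
    for i in range(n):
        a=a0-dr/n*i; A+=np.array([[-np.sin(a)*-1*-1,np.cos(a)],[np.cos(a),np.sin(a)]])
    d=np.linalg.solve(A,(np.array(target_xy)-p[:2]))/10
    return d.round(3),round(np.degrees(dr)/n,3)
def to(x,y,z,az):
    s=env.state();M=R.from_quat(s['tool_rot']).as_matrix()
    a=np.arctan2(M[1,1],M[0,1]);dr=-(np.radians(az)-a);dr=(dr+np.pi)%(2*np.pi)-np.pi
    print('pos',s['eef_pos'].round(1),'az',np.degrees(a).round(2),'tilt',M[:,2].round(3),'shift cm',(M.T@(np.array([x,y,z])-s['eef_pos'])/10).round(2),'rz',np.degrees(dr).round(2),'F',s['contact_force'].round(1),'t',s['time_s'],'w',s['grip_width'])
E
python3 - <<'E'
from h import *
print(arc((485.3,-54.7),5.6,20)); print(arc((485.3,-54.7),5.6,21)); print(env.state()['joint_pos'])
E
```

```text
(array([-3.743, -1.169]), np.float64(3.384))
(array([-3.567, -1.108]), np.float64(3.223))
[-1.34520042  0.53708613 -0.00443204  1.5387105   0.00259263  1.06728896
 -0.07120048]
```

Call:
{"method": "apply_moves", "body": {"series": [-3.74,-1.17,0,0,0,3.38,5,-3.74,-1.17,0,0,0,3.38,5,-3.74,-1.17,0,0,0,3.38,5,-3.74,-1.17,0,0,0,3.38,5,-3.74,-1.17,0,0,0,3.38,5,-3.74,-1.17,0,0,0,3.38,5,-3.74,-1.17,0,0,0,3.38,5,-3.74,-1.17,0,0,0,3.38,5,-3.74,-1.17,0,0,0,3.38,5,-3.74,-1.17,0,0,0,3.38,5], "force": 30}}

```text
time_s: 0.93
eef_pos: [439.7, 327.8, 238.5]
tool_rot: [0.428, 0.904, -0.0, 0.0]
contact_force: [0.7, -0.6, -0.2]
grip_width: 49.7
grip_force: 0.0
```

Call:
{"method": "apply_moves", "body": {"series": [-3.74,-1.17,0,0,0,3.38,4,-3.74,-1.17,0,0,0,3.38,4,-3.74,-1.17,0,0,0,3.38,4,-3.74,-1.17,0,0,0,3.38,4,-3.74,-1.17,0,0,0,3.38,4,-3.74,-1.17,0,0,0,3.38,4,-3.74,-1.17,0,0,0,3.38,4,-3.74,-1.17,0,0,0,3.38,4,-3.74,-1.17,0,0,0,3.38,4]}}

```text
time_s: 1.68
eef_pos: [490.7, -16.9, 238.7]
tool_rot: [0.65, 0.76, 0.0, 0.0]
contact_force: [0.2, -0.6, 0.4]
grip_width: 39.9
grip_force: 0.0
```

Run:
```python
from h import *
to(485.3,-54.7,238,5.6)
s=env.state(); d=env.get_image('wrist'); cv2.imwrite('pics/w1.png',d['img'])
T=np.array(d['mount']);print(T.round(2),d['fx'],d['cx'],d['cy'])
M=R.from_quat(s['tool_rot']).as_matrix()
# predicted bar pixel
def wp(p):
    q=np.linalg.inv(T)@np.append(M.T@(np.array(p)-s['eef_pos']),1);return (d['fx']*q[0]/q[2]+d['cx']).round(1),(d['fy']*q[1]/q[2]+d['cy']).round(1)
print('bar',wp((485.3,-54.7,162)),'ends',wp((482.5,-27,162)),wp((488,-82.5,162)))
```

```text
pos [490.7 -16.9 238.7] az 8.9 tilt [ 0. -0. -1.] shift cm [-3.65 -1.12  0.07] rz 3.3 F [ 0.2 -0.6  0.4] t 1.6833 w 39.929972390353804
[[ 0.0000e+00 -9.6000e-01 -2.6000e-01  6.7840e+01]
 [ 1.0000e+00  0.0000e+00  0.0000e+00 -1.4000e-01]
 [-0.0000e+00 -2.6000e-01  9.6000e-01 -1.4619e+02]
 [ 0.0000e+00  0.0000e+00  0.0000e+00  1.0000e+00]] 323.6790378304117 259.8694605954546 192.36246260975005
bar (np.float64(244.9), np.float64(247.9)) ends (np.float64(246.6), np.float64(212.8)) (np.float64(243.2), np.float64(281.1))
```

View pics/w1.png

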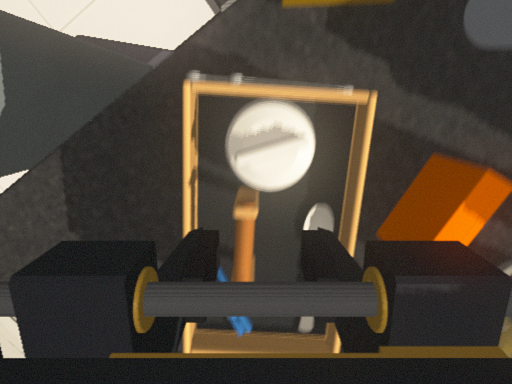

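The wrist view shows the bar running along column ~244 from row 190, within a pixel or two of the prediction, and the timer (270,145) is clear of the fingers. Descending.

Call:
{"method": "apply_moves", "body": {"series": [-3.65,-1.12,0.1,0,0,3.3,4,0,0,1.5,0,0,0,4,0,0,2.5,0,0,0,4,0,0,2.5,0,0,0,4,0,0,2,0,0,0,4,0,0,1,0,0,0,4,0,0,0,0,0,0,1,0,0,0,0,0,0,1,0,0,0,0,0,0,1,0,0,0,0,0,0,1], "force": 30}}

```text
time_s: 2.57
eef_pos: [486.0, -52.8, 143.7]
tool_rot: [0.671, 0.742, 0.0, 0.0]
contact_force: [-9.9, -2.0, 3.2]
grip_width: 15.3
grip_force: 5.3
```

Run:
```python
from h import *
to(485.3,-54.7,143,5.6)
q=np.linspace(0,1.92,29);x=105*(np.sin(q-1.134)+np.sin(1.134));z=105*(np.cos(q-1.134)-np.cos(1.134))
print(np.c_[np.diff(x)/10,-np.diff(z)/10].round(2).tolist())
```

```text
pos [486.  -52.8 143.7] az 5.77 tilt [ 0.001  0.    -1.   ] shift cm [-0.18 -0.09  0.07] rz 0.17 F [-9.9 -2.   3.2] t 2.5667 w 15.277061254854887
[[0.33, -0.64], [0.37, -0.62], [0.41, -0.59], [0.45, -0.56], [0.49, -0.53], [0.52, -0.49], [0.56, -0.46], [0.59, -0.42], [0.61, -0.38], [0.64, -0.33], [0.66, -0.29], [0.68, -0.24], [0.69, -0.2], [0.7, -0.15], [0.71, -0.1], [0.72, -0.05], [0.72, -0.0], [0.72, 0.05], [0.71, 0.1], [0.71, 0.15], [0.69, 0.19], [0.68, 0.24], [0.66, 0.29], [0.64, 0.33], [0.62, 0.37], [0.59, 0.42], [0.56, 0.45], [0.53, 0.49]]
```

Call:
{"method": "apply_moves", "body": {"series": [0,-0.1,0,0,0,0,1,0,0,0,0,0,0,1,0,0.33,-0.64,0,0,0,1,0,0.37,-0.62,0,0,0,1,0,0.41,-0.59,0,0,0,1,0,0.45,-0.56,0,0,0,1,0,0.49,-0.53,0,0,0,1,0,0.52,-0.49,0,0,0,1,0,0.56,-0.46,0,0,0,1,0,0.59,-0.42,0,0,0,1]}}

```text
time_s: 3.4
eef_pos: [521.2, -49.3, 186.5]
tool_rot: [0.671, 0.742, -0.001, -0.001]
contact_force: [-6.2, -0.6, -1.1]
grip_width: 12.1
grip_force: 29.8
```

Run:
```python
from h import *
c,s=np.cos(.098),np.sin(.098);d=39.6
to(485.3+d*c,-54.7+d*s,143+43.0,5.6)
```

```text
pos [521.2 -49.3 186.5] az 5.75 tilt [-0.002  0.    -1.   ] shift cm [-0.19  0.34  0.04] rz 0.15 F [-6.2 -0.6 -1.1] t 3.4 w 12.09861457295275
```

Call:
{"method": "apply_moves", "body": {"series": [0,0.61,-0.38,0,0,0,1,0,0.64,-0.33,0,0,0,1,0,0.66,-0.29,0,0,0,1,0,0.68,-0.24,0,0,0,1,0,0.69,-0.2,0,0,0,1,0,0.7,-0.15,0,0,0,1,0,0.71,-0.1,0,0,0,1,0,0.72,-0.05,0,0,0,1,0,0.72,0,0,0,0,1,0,0.72,0.05,0,0,0,1]}}

```text
time_s: 4.23
eef_pos: [591.8, -42.3, 203.5]
tool_rot: [0.671, 0.742, 0.001, 0.001]
contact_force: [0.3, -1.5, 4.1]
grip_width: 12.4
grip_force: 29.5
```

Call:
{"method": "apply_moves", "body": {"series": [0,0.71,0.1,0,0,0,1,0,0.71,0.15,0,0,0,1,0,0.69,0.19,0,0,0,1,0,0.68,0.24,0,0,0,1,0,0.66,0.29,0,0,0,1,0,0.64,0.33,0,0,0,1,0,0.62,0.37,0,0,0,1,0,0.59,0.42,0,0,0,1,0,0.56,0.45,0,0,0,1,0,0.5,0.45,0,0,0,1]}}

```text
time_s: 5.07
eef_pos: [653.6, -36.2, 172.6]
tool_rot: [0.671, 0.742, -0.0, 0.0]
contact_force: [-21.2, -1.4, 33.2]
grip_width: 12.6
grip_force: 26.7
```

Call:
{"method": "apply_moves", "body": {"series": [0,0,0,0,0,0,1,0,0,0,0,0,0,1]}}

```text
time_s: 5.23
eef_pos: [653.2, -36.1, 172.5]
tool_rot: [0.671, 0.742, -0.0, -0.0]
contact_force: [3.1, -2.4, 5.8]
grip_width: 12.2
grip_force: 29.2
```

Run:
```python
from h import *
c,s=np.cos(.098),np.sin(.098);d=169
to(485.3+d*c,-54.7+d*s,143+30,5.6)
snap('scene','s1.png');t=snap('top','t1.png')
a=cv2.resize(t['img'][130:260,170:390],None,fx=3.5,fy=3.5);cv2.imwrite('pics/c1.png',a)
```

```text
pos [653.2 -36.1 172.5] az 5.75 tilt [-0.001 -0.    -1.   ] shift cm [-0.2   0.01 -0.05] rz 0.15 F [ 3.1 -2.4  5.8] t 5.2333 w 12.242865782411421
```

View pics/c1.png

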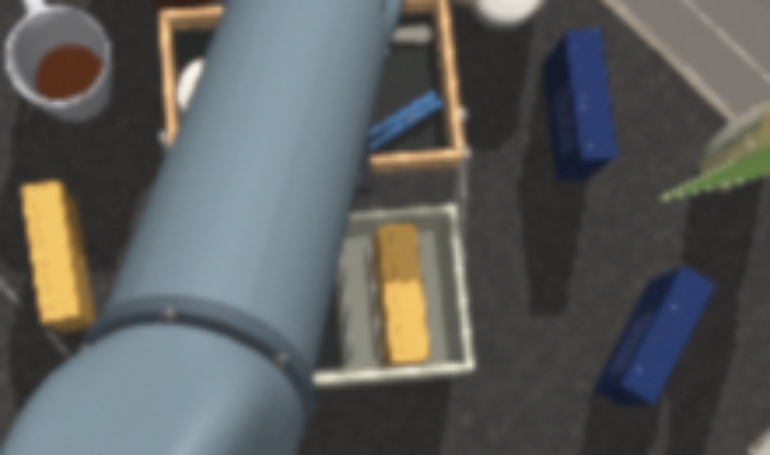

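The view shows the tray open, a yellow carton in the right bay, and the arm hiding the other bays. Releasing, rising, and heading to the front blue carton (crop pixel 655,335).

Call:
{"method": "apply_moves", "body": {"series": [0,0,0,0,0,0,4,0,0,0,0,0,0,4,0,0,0,0,0,0,4,0,0,-1.5,0,0,0,4,0,0,-3,0,0,0,4,0,0,-3,0,0,0,4,0,0,-1.5,0,0,0,4]}}

```text
time_s: 5.92
eef_pos: [653.6, -35.8, 265.5]
tool_rot: [0.671, 0.742, 0.001, 0.0]
contact_force: [1.2, -0.4, 1.0]
grip_width: 40.3
grip_force: 0.0
```

Run:
```python
from h import *
to(480,-347,262,60.8)
for n in(12,14):print(n,arc((480,-347),60.8,n))
```

```text
pos [653.6 -35.8 265.5] az 5.77 tilt [ 0.002  0.    -1.   ] shift cm [-29.22 -20.4    0.31] rz -55.03 F [ 1.2 -0.4  1. ] t 5.9167 w 40.34233694322994
12 (array([-1.536, -2.677]), np.float64(-4.586))
14 (array([-1.304, -2.302]), np.float64(-3.931))
```

Call:
{"method": "apply_moves", "body": {"series": [-1.54,-2.68,0,0,0,-4.59,6,-1.54,-2.68,0,0,0,-4.59,6,-1.54,-2.68,0,0,0,-4.59,6,-1.54,-2.68,0,0,0,-4.59,6,-1.54,-2.68,0,0,0,-4.59,6,-1.54,-2.68,0,0,0,-4.59,6,-1.54,-2.68,0,0,0,-4.59,6,-1.54,-2.68,0,0,0,-4.59,6,-1.54,-2.68,0,0,0,-4.59,6,-1.54,-2.68,0,0,0,-4.59,6]}}

```text
time_s: 6.75
eef_pos: [484.5, -286.7, 262.2]
tool_rot: [0.326, 0.945, 0.001, -0.001]
contact_force: [-0.5, 0.0, 0.2]
grip_width: 60.5
grip_force: 0.0
```

Call:
{"method": "apply_moves", "body": {"series": [-1.54,-2.68,0,0,0,-4.59,6,-1.54,-2.68,0,0,0,-4.59,6,0,0,2,0,0,0,6,0,0,2,0,0,0,6,0,0,2,0,0,0,6,0,0,0,0,0,0,6]}}

```text
time_s: 7.25
eef_pos: [476.9, -345.5, 198.4]
tool_rot: [0.252, 0.968, 0.002, -0.004]
contact_force: [-0.4, 1.3, -0.1]
grip_width: 59.8
grip_force: 0.0
```

Run:
```python
from h import *
to(480,-347,55,60.8)
s=env.state(); d=env.get_image('wrist'); T=np.array(d['mount']);M=R.from_quat(s['tool_rot']).as_matrix()
img=d['img'].copy()
q=np.array([np.linalg.inv(T)@np.append(M.T@(np.array(p)-s['eef_pos']),1) for p in boxpts(480,-347,-.51)])
for a in q: cv2.circle(img,(int(d['fx']*a[0]/a[2]+d['cx']),int(d['fy']*a[1]/a[2]+d['cy'])),3,(0,255,255),-1)
b=snap('top','t2.png');sc=snap('scene','s2.png')
o=np.hstack([img[:,:,:],cv2.resize(b['img'][165:265,205:325],None,fx=3,fy=3.84)[:384,:288]])
cv2.imwrite('pics/w2.png',o)
```

```text
pos [ 476.9 -345.5  198.4] az 60.85 tilt [-0.007  0.005 -1.   ] shift cm [-0.47  0.   14.34] rz 0.05 F [-0.4  1.3 -0.1] t 7.25 w 59.83588123551909
```

View pics/w2.png

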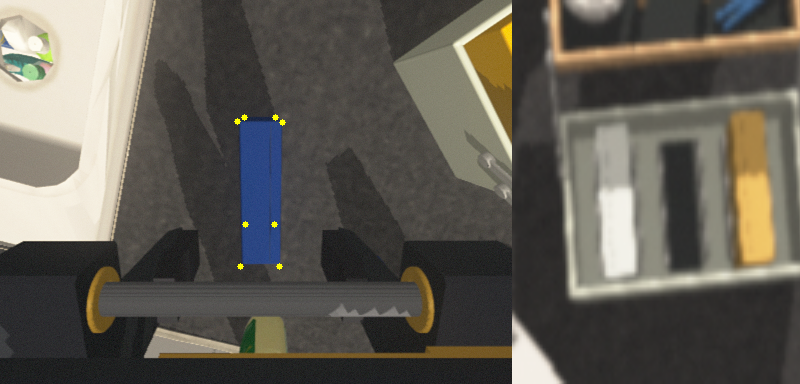

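The wrist view shows the blue carton (260,195), centred between the fingers, with the fit overlay agreeing. The top view shows white in the left bay, yellow in the right and the middle bay empty. Grasping.

Call:
{"method": "apply_moves", "body": {"series": [-0.4,0,2,0,0,0,6,0,0,3,0,0,0,6,0,0,3,0,0,0,6,0,0,3,0,0,0,6,0,0,2,0,0,0,6,0,0,1.3,0,0,0,6,0,0,0,0,0,0,6,0,0,0,0,0,0,2.5,0,0,0,0,0,0,2.5,0,0,0,0,0,0,2.5], "force": 15}}

```text
time_s: 8.23
eef_pos: [484.1, -350.5, 61.7]
tool_rot: [0.252, 0.968, -0.0, 0.001]
contact_force: [0.0, -0.4, 0.9]
grip_width: 41.9
grip_force: 0.0
```

Call:
{"method": "apply_moves", "body": {"series": [0,0,0,0,0,0,2.5,0,0,0,0,0,0,2.5,0,0,0,0,0,0,2.5]}}

```text
time_s: 8.48
eef_pos: [483.8, -350.1, 61.0]
tool_rot: [0.252, 0.968, -0.0, 0.001]
contact_force: [-0.0, 0.3, 6.8]
grip_width: 32.5
grip_force: 14.9
```

Run:
```python
from h import *
to(480,-347,185,60.8);print(env.state()['grip_force'])
```

```text
pos [ 483.8 -350.1   61. ] az 60.84 tilt [ 0.002 -0.001 -1.   ] shift cm [  0.46   0.09 -12.4 ] rz 0.04 F [-0.   0.3  6.8] t 8.4833 w 32.490034437602496
14.894461669027805
```

Call:
{"method": "apply_moves", "body": {"series": [0,0,-1,0,0,0,2.5,0,0,-2,0,0,0,2.5,0,0,-3,0,0,0,2.5,0,0,-3,0,0,0,2.5,0,0,-3,0,0,0,2.5,0,0,-1,0,0,0,2.5]}}

```text
time_s: 8.98
eef_pos: [484.5, -351.2, 194.6]
tool_rot: [0.252, 0.968, -0.001, 0.003]
contact_force: [0.3, -1.4, 0.0]
grip_width: 32.7
grip_force: 14.9
```

Run:
```python
from h import *
to(509.6,-52.5,190,95.6)
for n in(14,):print(n,arc((509.6,-52.5),95.6,n))
t=load('t2.png');K=6;u0,v0=215,180
img=cv2.resize(t['img'][v0:v0+85,u0:u0+110],None,fx=K,fy=K,interpolation=cv2.INTER_CUBIC)
c,s=np.cos(.098),np.sin(.098)
def W(x,y,z): return (505+c*x-s*y,-53+s*x+c*y,z)
def poly(P,col):
    q=(proj(t,[W(*p) for p in P])-[u0,v0]+.5)*K; cv2.polylines(img,[q.astype(np.int32)],True,col,1)
poly([(71,119,105),(71,-119,105),(-71,-119,105),(-71,119,105)],(0,0,255))
poly([(65,113,105),(65,-113,105),(-65,-113,105),(-65,113,105)],(0,255,0))
poly([(65,19.5,45),(65,-19.5,45),(-65,-19.5,45),(-65,19.5,45)],(255,255,0))
for y in(68,-68): poly([(59,y+16.5,99),(59,y-16.5,99),(-59,y-16.5,99),(-59,y+16.5,99)],(255,0,255))
cv2.imwrite('pics/c2.png',img)
```

```text
pos [ 484.5 -351.2  194.6] az 60.81 tilt [ 0.005 -0.003 -1.   ] shift cm [12.37 27.3   0.38] rz -34.79 F [ 0.3 -1.4  0. ] t 8.9833 w 32.6815495266191
14 (array([0.311, 2.152]), np.float64(-2.485))
```

View pics/c2.png

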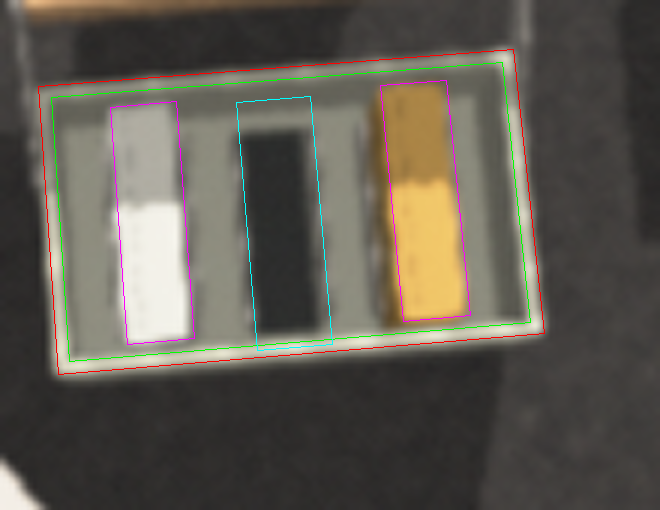

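The overlay matches the rim, white (150,225) and yellow (425,200) within about 2 mm, and the empty middle bay shows dark at (278,232). Carrying over it.

Call:
{"method": "apply_moves", "body": {"series": [0.31,2.15,0,0,0,-2.48,2.5,0.31,2.15,0,0,0,-2.48,2.5,0.31,2.15,0,0,0,-2.48,2.5,0.31,2.15,0,0,0,-2.48,2.5,0.31,2.15,0,0,0,-2.48,2.5,0.31,2.15,0,0,0,-2.48,2.5,0.31,2.15,0,0,0,-2.48,2.5,0.31,2.15,0,0,0,-2.48,2.5,0.31,2.15,0,0,0,-2.48,2.5,0.31,2.15,0,0,0,-2.48,2.5]}}

```text
time_s: 9.82
eef_pos: [519.2, -136.1, 189.5]
tool_rot: [0.037, 0.999, 0.0, -0.0]
contact_force: [0.0, -0.4, -0.8]
grip_width: 32.4
grip_force: 14.9
```

Call:
{"method": "apply_moves", "body": {"series": [0.31,2.15,0,0,0,-2.48,2.5,0.31,2.15,0,0,0,-2.48,2.5,0.31,2.15,0,0,0,-2.48,2.5,0.31,2.15,0,0,0,-2.48,2.5,0,0,0,0,0,0,2.5,0,0,0,0,0,0,2.5]}}

```text
time_s: 10.32
eef_pos: [507.7, -50.2, 189.6]
tool_rot: [-0.05, 0.999, 0.0, -0.0]
contact_force: [-0.8, -1.2, -1.8]
grip_width: 32.8
grip_force: 14.9
```

Run:
```python
from h import *
to(509.6,-52.5,61,95.6)
t=load('t2.png'); print('floor pred',((proj(t,[(505,-53,0),(505,-53,45)])-[215,180]+.5)*6).round(1))
# dark strip in t2 row-wise centre
g=cv2.cvtColor(t['img'],cv2.COLOR_BGR2GRAY).astype(float)[195+10:232,:]
ms=[]
for v in range(205,232):
    r=np.clip((110-t['img'][v,252:272].mean(1))/60,0,1); ms.append((v,(r*np.arange(252,272)).sum()/r.sum(),r.sum()))
ms=np.array(ms);print(ms[::6].round(1))
# world y of the strip centre line vs box estimate
for v,u,w in ms[::6]:
    p=ray(t,u,v,0);q=p-np.array([505,-53,0]);print('box xy if z=0',(np.cos(.098)*q[0]+np.sin(.098)*q[1]).round(1),(-np.sin(.098)*q[0]+np.cos(.098)*q[1]).round(1))
w=snap('wrist','w3.png'); s=snap('scene','s3.png')
m,st=bluemask(s,*proj(s,[(505,-53,180)])[0]);print(st)
print(fit([(s,m)],[505,-53,.098],z0=129),fit([(s,m)],[505,-53,.098],z0=133))
```

```text
pos [507.7 -50.2 189.6] az 95.68 tilt [-0.001  0.    -1.   ] shift cm [-0.18 -0.25 12.86] rz 0.08 F [-0.8 -1.2 -1.8] t 10.3167 w 32.75342172024524
floor pred [[280.9 230.8]
 [284.4 222.2]]
[[205.  260.   10.8]
 [211.  260.7  11.1]
 [217.  261.   11. ]
 [223.  261.8  11.4]
 [229.  262.1  10.9]]
box xy if z=0 42.6 0.6
box xy if z=0 22.8 0.2
box xy if z=0 3.2 0.9
box xy if z=0 -16.4 -0.1
box xy if z=0 -35.8 0.6
[340 201  30  50 696]
(array([507.633, -51.952,   0.694]), np.float64(2.17)) (array([2.328107e+03, 4.708920e+02, 3.400000e-02]), np.float64(1.0))
```

Call:
{"method": "apply_moves", "body": {"series": [-0.18,-0.21,0,0,0,0,2.5,0,0,1.5,0,0,0,2.5,0,0,1.5,0,0,0,2.5,0,0,1.5,0,0,0,2.5,0,0,1.5,0,0,0,2.5,0,0,1,0,0,0,2.5,0,0,0.5,0,0,0,2.5,0,0,0,0,0,0,2.5]}}

```text
time_s: 11.08
eef_pos: [509.7, -53.8, 113.9]
tool_rot: [-0.048, 0.999, -0.0, -0.001]
contact_force: [-0.7, 1.4, 0.3]
grip_width: 32.5
grip_force: 14.9
```

Run:
```python
from h import *
to(509.6,-52.2,62,95.6)
```

```text
pos [509.7 -53.8 113.9] az 95.5 tilt [-0.002 -0.    -1.   ] shift cm [-0.02  0.16  5.19] rz -0.1 F [-0.7  1.4  0.3] t 11.0833 w 32.472786500859485
```

Call:
{"method": "apply_moves", "body": {"series": [0,0.13,0,0,0,0,2.5,0,0,0.4,0,0,0,2.5,0,0,0.6,0,0,0,2.5,0,0,0.8,0,0,0,2.5,0,0,0.8,0,0,0,2.5,0,0,0.8,0,0,0,2.5,0,0,0.8,0,0,0,2.5,0,0,0.5,0,0,0,2.5,0,0,0.2,0,0,0,2.5,0,0,0,0,0,0,2.5]}}

```text
time_s: 11.92
eef_pos: [509.7, -51.9, 65.1]
tool_rot: [-0.048, 0.999, 0.0, -0.001]
contact_force: [-0.7, 0.7, -0.2]
grip_width: 32.5
grip_force: 14.9
```

Run:
```python
from h import *
to(509.6,-52.2,61,95.6)
```

```text
pos [509.7 -51.9  65.1] az 95.56 tilt [-0.001  0.    -1.   ] shift cm [ 0.01 -0.03  0.41] rz -0.04 F [-0.7  0.7 -0.2] t 11.9167 w 32.472513332796886
```

No contact inside the fins. Lowering the last 4 mm and releasing.

Call:
{"method": "apply_moves", "body": {"series": [0,0,0.2,0,0,0,2.5,0,0,0.2,0,0,0,2.5,0,0,0,0,0,0,2.5,0,0,0,0,0,0,4.6,0,0,0,0,0,0,4.6,0,0,0,0,0,0,4.6]}}

```text
time_s: 12.42
eef_pos: [510.3, -51.9, 62.1]
tool_rot: [-0.048, 0.999, -0.0, 0.0]
contact_force: [-0.7, 0.3, -0.7]
grip_width: 45.9
grip_force: 0.0
```

Run:
```python
from h import *
to(509.6,-52.2,190,95.6)
```

```text
pos [510.3 -51.9  62.1] az 95.56 tilt [ 0.001 -0.    -1.   ] shift cm [  0.07  -0.02 -12.79] rz -0.04 F [-0.7  0.3 -0.7] t 12.4167 w 45.91984682922711
```

Call:
{"method": "apply_moves", "body": {"series": [0,0,-1,0,0,0,4.6,0,0,-2,0,0,0,4.6,0,0,-3,0,0,0,4.6,0,0,-3,0,0,0,4.6,0,0,-3,0,0,0,4.6,0,0,-3,0,0,0,4.6,0,0,-3,0,0,0,4.6,0,0,-2,0,0,0,4,0,0,0,0,0,0,4]}}

```text
time_s: 13.17
eef_pos: [512.5, -52.2, 267.1]
tool_rot: [-0.048, 0.999, -0.0, 0.004]
contact_force: [1.0, 0.1, 0.8]
grip_width: 40.2
grip_force: 0.0
```

Run:
```python
from h import *
to(653.2,-36.1,262,5.75)
for n in(15,18):print(n,arc((653.2,-36.1),5.75,n))
w=snap('wrist','w4.png'); s=snap('scene','s4.png');c,sn=np.cos(.098),np.sin(.098)
a=cv2.resize(s['img'][150:280,170:320],None,fx=2.95,fy=2.95)
cv2.imwrite('pics/c4.png',np.hstack([w['img'][:,:350],a[:384,:440]]))
```

```text
pos [512.5 -52.2 267.1] az 95.54 tilt [ 0.009  0.    -1.   ] shift cm [-14.15   0.24   0.63] rz 89.79 F [1.  0.1 0.8] t 13.1667 w 40.1593108239199
15 (array([-0.768,  0.713]), np.float64(5.986))
18 (array([-0.635,  0.6  ]), np.float64(4.988))
```

View pics/c4.png

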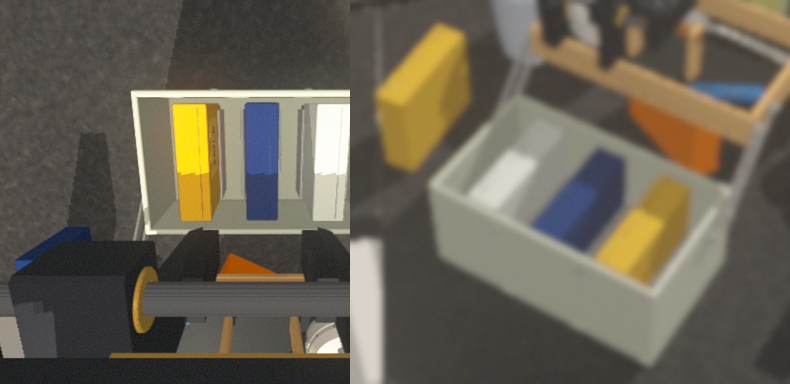

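Both views show the blue carton upright in the middle bay (wrist 262,160), level with yellow and white. Back to the handle.

Call:
{"method": "apply_moves", "body": {"series": [-0.77,0.71,0,0,0,5.99,4,-0.77,0.71,0,0,0,5.99,4,-0.77,0.71,0,0,0,5.99,4,-0.77,0.71,0,0,0,5.99,4,-0.77,0.71,0,0,0,5.99,4,-0.77,0.71,0,0,0,5.99,4,-0.77,0.71,0,0,0,5.99,4,-0.77,0.71,0,0,0,5.99,4,-0.77,0.71,0,0,0,5.99,4,-0.77,0.71,0,0,0,5.99,4]}}

```text
time_s: 14.1
eef_pos: [602.7, -15.1, 260.1]
tool_rot: [0.459, 0.889, -0.001, -0.001]
contact_force: [0.3, -0.2, 0.2]
grip_width: 40.1
grip_force: 0.0
```

Call:
{"method": "apply_moves", "body": {"series": [-0.77,0.71,0,0,0,5.99,4,-0.77,0.71,0,0,0,5.99,4,-0.77,0.71,0,0,0,5.99,4,-0.77,0.71,0,0,0,5.99,4,-0.77,0.71,0,0,0,5.99,4,0,0,0,0,0,0,4,0,0,0,0,0,0,4]}}

```text
time_s: 14.68
eef_pos: [649.9, -36.5, 260.2]
tool_rot: [0.67, 0.742, -0.001, -0.001]
contact_force: [-0.3, 1.4, 0.3]
grip_width: 39.9
grip_force: 0.0
```

Run:
```python
from h import *
to(653.2,-36.1,172.5,5.75)
```

```text
pos [649.9 -36.5 260.2] az 5.85 tilt [-0.003 -0.001 -1.   ] shift cm [0.01 0.36 8.77] rz 0.1 F [-0.3  1.4  0.3] t 14.6833 w 39.896587850178896
```

Call:
{"method": "apply_moves", "body": {"series": [0,0.34,0,0,0,0,4,0,0,1.5,0,0,0,4,0,0,2.5,0,0,0,4,0,0,2.5,0,0,0,4,0,0,1.5,0,0,0,4,0,0,0.7,0,0,0,4,0,0,0,0,0,0,4,0,0,0,0,0,0,1,0,0,0,0,0,0,1,0,0,0,0,0,0,1], "force": 30}}

```text
time_s: 15.52
eef_pos: [655.0, -36.0, 176.3]
tool_rot: [0.671, 0.742, 0.001, 0.001]
contact_force: [0.3, -0.3, 0.3]
grip_width: 22.0
grip_force: 0.0
```

Call:
{"method": "apply_moves", "body": {"series": [0,0,0,0,0,0,1,0,0,0,0,0,0,1]}}

```text
time_s: 15.68
eef_pos: [653.3, -36.2, 175.7]
tool_rot: [0.671, 0.741, -0.0, -0.001]
contact_force: [-4.1, -1.2, 5.2]
grip_width: 13.2
grip_force: 30.1
```

Run:
```python
from h import *
to(653.2,-36.1,172.5,5.75)
```

```text
pos [653.3 -36.2 175.7] az 5.71 tilt [-0.002  0.    -1.   ] shift cm [ 0.01 -0.01  0.32] rz -0.04 F [-4.1 -1.2  5.2] t 15.6833 w 13.153504314681019
```

Call:
{"method": "apply_moves", "body": {"series": [0,-0.53,-0.48,0,0,0,1,0,-0.56,-0.45,0,0,0,1,0,-0.59,-0.42,0,0,0,1,0,-0.62,-0.37,0,0,0,1,0,-0.64,-0.33,0,0,0,1,0,-0.66,-0.29,0,0,0,1,0,-0.68,-0.24,0,0,0,1,0,-0.69,-0.19,0,0,0,1,0,-0.71,-0.15,0,0,0,1,0,-0.71,-0.1,0,0,0,1]}}

```text
time_s: 16.52
eef_pos: [590.5, -42.4, 205.9]
tool_rot: [0.671, 0.742, 0.001, 0.001]
contact_force: [2.5, -0.7, 2.2]
grip_width: 12.8
grip_force: 30.0
```

Call:
{"method": "apply_moves", "body": {"series": [0,-0.72,-0.05,0,0,0,1,0,-0.72,0,0,0,0,1,0,-0.72,0.05,0,0,0,1,0,-0.71,0.1,0,0,0,1,0,-0.7,0.15,0,0,0,1,0,-0.69,0.2,0,0,0,1,0,-0.68,0.24,0,0,0,1,0,-0.66,0.29,0,0,0,1,0,-0.64,0.33,0,0,0,1,0,-0.61,0.38,0,0,0,1]}}

```text
time_s: 17.35
eef_pos: [519.5, -49.4, 187.5]
tool_rot: [0.671, 0.741, -0.001, -0.002]
contact_force: [-4.0, -1.4, 3.7]
grip_width: 13.1
grip_force: 30.1
```

Call:
{"method": "apply_moves", "body": {"series": [0,-0.59,0.42,0,0,0,1,0,-0.56,0.46,0,0,0,1,0,-0.52,0.49,0,0,0,1,0,-0.49,0.53,0,0,0,1,0,-0.45,0.56,0,0,0,1,0,-0.41,0.59,0,0,0,1,0,-0.37,0.62,0,0,0,1]}}

```text
time_s: 17.93
eef_pos: [486.8, -52.6, 150.2]
tool_rot: [0.671, 0.741, -0.001, -0.001]
contact_force: [-4.0, -0.8, -0.7]
grip_width: 12.7
grip_force: 30.0
```

Run:
```python
from h import *
to(485.5,-53,146.5,5.75)
```

```text
pos [486.8 -52.6 150.2] az 5.7 tilt [-0.003 -0.    -1.   ] shift cm [-0.02 -0.13  0.37] rz -0.05 F [-4.  -0.8 -0.7] t 17.9333 w 12.650478576377706
```

Call:
{"method": "apply_moves", "body": {"series": [0,-0.15,0.25,0,0,0,1,0,-0.1,0.2,0,0,0,1,0,0,0,0,0,0,1,0,0,0,0,0,0,1,0,0,0,0,0,0,4,0,0,0,0,0,0,4,0,0,0,0,0,0,4,0,0,0,0,0,0,4]}}

```text
time_s: 18.6
eef_pos: [487.6, -52.6, 147.5]
tool_rot: [0.671, 0.742, 0.001, 0.001]
contact_force: [0.2, -0.1, -0.3]
grip_width: 37.3
grip_force: 0.0
```

Call:
{"method": "apply_moves", "body": {"series": [0,0,-1,0,0,0,4,0,0,-2,0,0,0,4,0,0,-3,0,0,0,4,0,0,-4,0,0,0,4,-4,0,-3,0,0,0,4,-4,0,0,0,0,0,4,-4,0,0,0,0,0,4,-4,0,0,0,0,0,4,-4,0,0,0,0,0,4,-4,0,0,0,0,0,4]}}

```text
time_s: 19.43
eef_pos: [509.8, -286.9, 273.2]
tool_rot: [0.671, 0.742, 0.0, 0.001]
contact_force: [0.3, 0.0, 0.7]
grip_width: 39.8
grip_force: 0.0
```

Run:
```python
from h import *
t=snap('top','t5.png');K=6;u0,v0=205,150
print(env.state()['contact_force'],env.state()['eef_pos'])
img=cv2.resize(t['img'][v0:v0+100,u0:u0+130],None,fx=K,fy=K,interpolation=cv2.INTER_CUBIC)
c,s=np.cos(.098),np.sin(.098)
def W(x,y,z): return (505+c*x-s*y,-53+s*x+c*y,z)
q=(proj(t,[W(*p) for p in [(71,119,139),(71,-119,139),(-71,-119,139),(-71,119,139)]])-[u0,v0]+.5)*K; cv2.polylines(img,[q.astype(np.int32)],True,(0,0,255),1)
cv2.imwrite('pics/c5.png',img)
a=load('t0.png')['img'];print('diff',np.abs(a[185:245,215:310].astype(int)-t['img'][185:245,215:310]).mean())
```

```text
[-0.50898685 -5.61207282  1.33693552] [ 508.11169289 -296.23795092  273.73745369]
diff 1.016374269005848
```

View pics/c5.png

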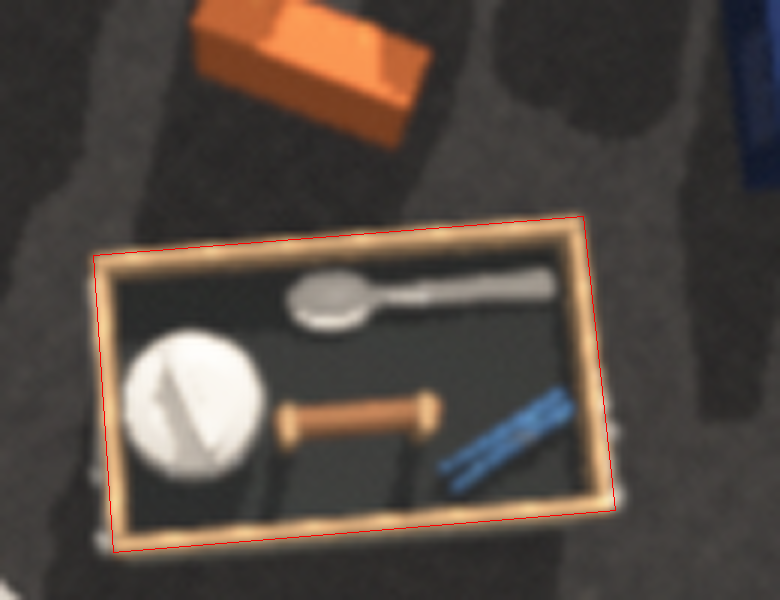

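The tray is back on the closed outline, with timer (193,405), spoon (420,295) and clip (510,440) in it. The image also matches the starting picture. Settling and handing in.

Call:
{"method": "apply_moves", "body": {"series": [0,0,0,0,0,0,4,0,0,0,0,0,0,4,0,0,0,0,0,0,4,0,0,0,0,0,0,4]}}

```text
time_s: 19.82
eef_pos: [510.0, -283.0, 272.2]
tool_rot: [0.67, 0.742, 0.001, -0.0]
contact_force: [-0.0, -0.2, 0.2]
grip_width: 39.8
grip_force: 0.0
```

```bash
python3 -c "
from rig import env
print(env.close_job())"
```

```text
the job is handed in; nothing more can be done
None
```

Blue was the missing colour: a blue carton now stands in the middle bay, the tray is closed with the timer, teaspoon and clip still in it, and the job was handed in at about 20 s; no verdict was returned.

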